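# Set out two socket drivers from the roll-top cabinet

### The job

Roll the slatted cover of the small grey cabinet all the way back and leave it open. Lift the large and the small loop-handled socket driver off their hooks and stand each one, fully home and upright, in the bench block: the large one in the wide hole, the small one in the narrow hole. Leave the middle-sized driver hanging on its hook and do not disturb the other things on the bench.

Things in the scene. Friction and masses are not known exactly. Their poses are not given: they have to be found in the camera images.
- cabinet: Fixed grey cabinet, 216 mm deep (its x), 236 mm wide (its y); origin under its centre on the bench; front faces its own -x. Half-round end plates at y = +-(112 to 118) mm reach 111 mm from the cover's turning line (parallel to y at x = 0, z = 60 mm), so their top is at z = 171 mm. Low front wall at x = -105 mm, 58 mm high; back board at x = 50 mm, 145 mm high. Faces the world -y within 0.2 rad.
- hook0 (a point): Hook at the cabinet's y = -62 mm: top of its 6 mm rod at cabinet x = 0, z = 146 mm, where a driver hangs. The rod runs along cabinet x from the back board to x = -21 mm, where its tip turns up 7 mm. To be free a driver must rise 8 to 20 mm (at 22 mm the lower bar of its loop meets the rod from below), then go 35 mm or more toward the cabinet's front (-x). One driver on each hook, in any order.
- hook1 (a point): Same hook at the cabinet's y = 0 mm: top of its 6 mm rod at cabinet x = 0, z = 146 mm, where a driver hangs. 
- hook2 (a point): Same hook at the cabinet's y = +62 mm: top of its 6 mm rod at cabinet x = 0, z = 146 mm, where a driver hangs. 
- cover (a joint): Slatted cover of the cabinet, in rad: 0 closed, 2.0 fully open (end stop); starts between 0 and 0.4. As it opens, its front edge and tab rise, pass over the top and go down at the back; open, it lies behind cabinet x = +40 mm. Stiff: it stays where it is left; about 4 N at the tab moves it.
- cover_tab (a point): Pull tab at the middle of the cover's front edge: black plate 10 mm thick (along cabinet y), 22 mm high, standing 45 mm out from the slats. This point is 14 mm inside its outer end, 30 mm clear of the slats, and turns with the cover: at joint value q it is at cabinet x = -138 cos(q + 0.21) mm, y = 0, z = 60 + 138 sin(q + 0.21) mm.
- large_driver_grip (a point): Middle of the large driver's handle: black flat-sided loop 34 mm wide (y), 12 mm thick (x), 44 mm high; opening 28 mm high; below it a 9 mm shank and a round socket 20 mm in diameter. Handle top 22 mm above this point, underside of the top bar (rests on the hook) 14 mm above, socket bottom 79 mm below. z up, x through the opening; hangs with axes parallel to the cabinet's. 0.08 to 0.17 kg.
- middle_driver_grip (a point): Middle driver, to be left hanging: same form, handle 28 mm wide, socket 15 mm in diameter; point and lengths as for the large driver.
- small_driver_grip (a point): Small driver: same form, handle 22 mm wide, socket 10 mm in diameter; point, axes and lengths as for the large driver. 0.04 to 0.09 kg.
- large_driver_foot (a point): Centre of the bottom face of the large driver's socket; its lower edge is chamfered 2 mm.
- small_driver_foot (a point): Centre of the bottom face of the small driver's socket; its lower edge is chamfered 2 mm.
- block: Fixed wooden bench block 50 x 120 x 45 mm (x, y, z), origin under its centre on the bench. Two round holes 35 mm deep with chamfered mouths.
- block_hole0 (a point): Centre of the mouth (block top, z = 45 mm) of the wide hole, 25 mm in diameter, at block y = -30 mm.
- block_hole1 (a point): Centre of the mouth of the narrow hole, 15 mm in diameter, at block y = +30 mm.
- black_tape: Bystander: roll of black tape lying flat, 53 mm across, 19 mm high, origin under its centre.
- tin: Bystander: round tin 46 mm across, 16 mm high, origin under its centre.
- mug: Bystander: mug, 82 mm across, 114 mm with its handle, 91 mm high, origin under its middle.
- solder_spool: Bystander: spool 60 mm across, 38 mm high, origin under its centre.
- chip: Bystander: black chip lying flat, 24 x 60 x 11 mm, origin under its centre.

How it is judged (in metres and radians):
On the way:
1. the cover is rolled back fully (value of joint cover above 1.85 rad), for 0.2 s.
At the end, for the whole second after the job is handed in: Cover open beyond 1.8 of 2.0 rad; large driver in the wide hole and small driver in the narrow hole, each socket within 5 mm of the floor of its 35 mm deep hole, tilted less than 0.25 rad, at rest, released; middle driver still hanging within 20 mm of its start (value of joint cover above 1.8 rad and distance between large_driver_foot and block_hole0 below 0.04 m and z of large_driver_foot in the frame of block_hole0 below -0.03 m and angle between each of large_driver_grip, small_driver_grip's own z axis and vertical below 0.25 rad and linear speed of each of large_driver, small_driver below 0.03 m/s and distance between small_driver_foot and block_hole1 below 0.04 m and z of small_driver_foot in the frame of block_hole1 below -0.03 m and distance of middle_driver_grip from where it was at the start of the episode below 0.02 m); the robot touches nothing.
It fails at once if the middle driver is taken off its hook or knocked far (distance of middle_driver_grip from where it was at the start of the episode above 0.05 m).
It fails at once if a bystander is displaced by more than 30 mm (distance of any of black_tape, tin, mug, solder_spool, chip from where it was at the start of the episode above 0.03 m).
It also fails if it takes over 72 s, if anything falls off the work surface, if the arm or the gripper's body presses on something with over 40 N, if the wrist force passes 120 N, or if a joint passes its speed limit or range.

### The arm

A 6-joint arm with a two-finger parallel gripper is mounted at the origin on a cart in front of the work surface, level with it; the furniture and walls round the work are solid. World frame = base frame: x ahead of the robot, y to its left, z up, the work surface at z = 0. Lengths are in mm, angles in rad, forces in N, time in s.
With the tool pointing down it reaches from about 350 to 975 mm from the base axis. Payload 7.1 kg.
Tool frame: the origin (TCP) lies at the very end of the fingers, on their centre line; the grasp point (between the pads) lies 19 mm behind it; z points along the fingers, y is the line along which they close (so a half turn about z gives the same grasp; the last joint's range is limited). The gripper opens to 88 mm and grips with 3 to 60 N. Pads are 20 mm wide; open, the fingers measure 115 mm over their backs; the gripper's body (75 mm by 178 mm) begins 61 mm behind the grasp point.
Start: joints at [-1.308, 0.423, 1.63, -0, 1.089, -0.019], TCP at [173.821, -600.326, 222.675] pointing down, gripper open.
Joint ranges: [-3, 3], [-0.9, 2.11], [0.09, 2.58], [-1.31, 4.45], [0.11, 2.69], [-2.54, 2.54]. Speed limits (rad/s): [2.39, 2.39, 3.01, 3.14, 3.14, 3.14].

### API

Orientations are given as a rotation vector (axis times angle).
In Python, from workcell import sensors, imaging, close_job gives the robot as it stands. The module is installed in compiled form; this text tells all that it offers.
- The arm moves only by the tool servo_tool, never from a script. Its argument "steps" is a list of rows, each a list of 3 entries, a list of its own where there are three numbers: the shift along the world's x, y, z in m, then the turn, a rotation vector about the world's x, y, z in degrees, then the opening, from -1 (shut) to 1 (fully open). A call has exactly 8 rows; each row shifts and turns the commanded pose from where the row before left it; what a row does not reach is not made up. A row lasts 1/12 s, in which the tool goes at most 41.7 mm and 7.16 degrees, less where a joint would pass 70% of its speed; a pose out of reach is approached as far as the arm can. A call is refused whole if a number of a shift passes 0.0417 or a number of a turn 7.16, either way. A call with a gripper value outside its range is refused whole. The fingers move at their own pace and stop on an object; the grip force is fixed at half the most. Time passes only in rows, so rows that do not move let the fingers close, or fill a call up. It gives the time, the measured TCP pose, the force, the opening and the grip force at its end, in the units of the state.
- sensors.get_obs(): the state, without advancing time (a new reading comes with each control period).
- imaging.get_image(name): name is "scene" or "side" or "wrist"; returns a dict with "color" (384x512x3 uint8, blue, green, red), "range_z" (384x512 float32, mm along the optical axis (not along the pixel's ray), 0 where there is no reading), "vertical_fov" (degrees; the focal length in pixels is half the picture's height over the tangent of half this angle, whatever the lens; pixels are square), "cx", "cy" (the principal point, pixels), "rvec" (rotation vector, rad) and "tvec" (3), from world to camera coordinates, as OpenCV has them; the wrist camera has in their place "tool_from_camera" (4x4, takes a point from camera to tool coordinates, whose origin is the TCP and whose axes are the flange's). Camera axes: x right, y down, z forward; pixel columns grow to the right and rows downward; lengths in mm; the calibration is good to about 2 mm. A picture is of the moment at which its call begins: read the wrist's pose just before it.
- close_job(): hands the job in; it is judged then, once.
The state is a dict: "t": time; "qpos": joint angles; "qvel": joint speeds; "joint_torque": joint torques, N m; "ee_pos": TCP position; "orientation": TCP orientation; "ft_force": force on the tool from outside, world axes, zero at the start; "moment": the same for the moment, N m; "width": finger opening in mm; "grasp_force": force on a finger pad.
Only numpy, scipy, OpenCV 4.12 (cv2) and the standard library are available. Lean on these libraries where they do the work, as an engineer would, in place of code of your own. Each camera call takes 0.05 s, during which the arm holds its last target. There are 200 camera calls.

## Working session

There is one attempt and no reset: what is moved stays moved. The work goes in short steps, Python scripts to look and compute and a tool call to move; the robot and the scene stay as the last step left them, time stands still between calls to the robot, and variables do not carry over. Pictures are saved under pics/ and viewed, at most 10 in all, crops included, and the job is handed in when it is done.

Besides the shell and the picture viewer there is one more tool, called after "Call:" as a command line: name --argument value ..., lists and objects as JSON in quotes. servo_tool: Moves the arm, as the interface text tells. Its arguments: {"type":"object","properties":{"steps":{"type":"array"}},"required":["steps"]}

```bash
mkdir -p pics; cat > h.py <<'E'
import numpy as np, cv2
from workcell import sensors, imaging
from scipy.spatial.transform import Rotation as R
def grab(n):
    o=sensors.get_obs(); im=imaging.get_image(n); im['obs']=o
    return im
def cloud(im):
    d=im['range_z']; h,w=d.shape; f=h/2/np.tan(np.radians(im['vertical_fov'])/2)
    u,v=np.meshgrid(np.arange(w),np.arange(h))
    P=np.stack([(u-im['cx'])/f*d,(v-im['cy'])/f*d,d],-1)
    if 'rvec' in im:
        Rm=cv2.Rodrigues(np.array(im['rvec'],float))[0]; P=(P-np.array(im['tvec']).reshape(3))@Rm
    else:
        T=np.array(im['tool_from_camera']); P=P@T[:3,:3].T+T[:3,3]
        o=im['obs']; P=P@R.from_rotvec(o['orientation']).as_matrix().T+np.array(o['ee_pos'])
    P[d==0]=np.nan
    return P
E
python3 - <<'E'
from h import *
o=sensors.get_obs(); print(o)
for n in ['scene','side']:
    im=grab(n); cv2.imwrite(f'pics/{n}0.png',cv2.resize(im['color'],(768,576),interpolation=cv2.INTER_CUBIC)); np.save(f'{n}0.npy',cloud(im))
    print(n,im['vertical_fov'],im['cx'],im['cy'],im['rvec'],im['tvec'])
E
```

```text
{'t': 0.0, 'qpos': array([-1.30803302e+00,  4.23819293e-01,  1.63066789e+00,  9.02204392e-06,
        1.08862657e+00, -1.89968567e-02]), 'qvel': array([ 2.17289477e-04, -6.80711065e-05, -4.07387603e-04,  8.67526730e-04,
        1.04130975e-03, -4.69315765e-04]), 'joint_torque': array([-2.33656710e-04, -5.44620395e+01, -2.73667252e+01,  6.42664335e-02,
        2.25790084e-02, -1.20782461e-04]), 'ee_pos': array([ 173.66470949, -599.81269179,  221.92384816]), 'orientation': array([-3.10897337e+00, -4.40906617e-01,  2.77908128e-04]), 'ft_force': array([-0.7184528 , -0.00339106, -0.50704407]), 'moment': array([0.03482395, 0.02430815, 0.01173644]), 'grasp_force': 0.0, 'width': 87.91582711868517}
scene 51.54397260910037 257.03217768594163 193.22839230989644 [ 1.17156764 -2.30718107  1.0127966 ] [367.95829988 330.10692004 734.19593731]
side 49.43492979287425 252.41653429232656 186.20316289687997 [ 0.22848293 -2.81510643  1.23507073] [ 519.85506527   51.41565494 1246.39988841]
```

View pics/scene0.png

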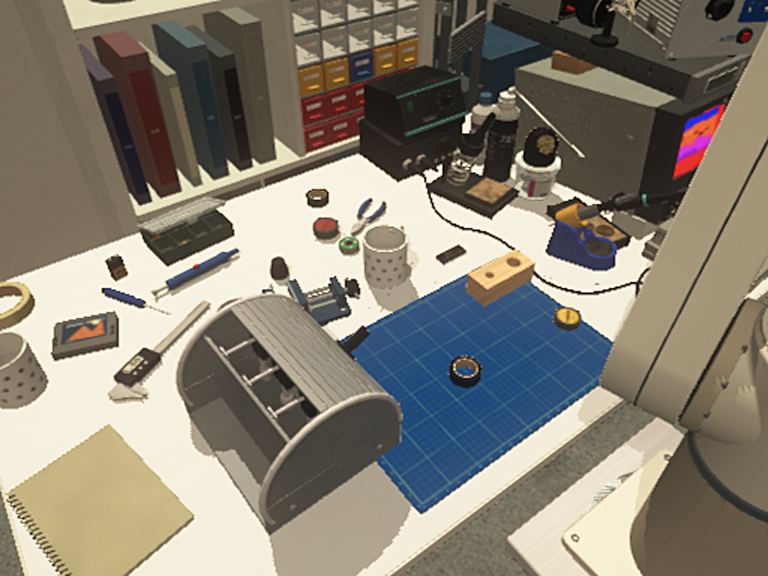

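View pics/side0.png

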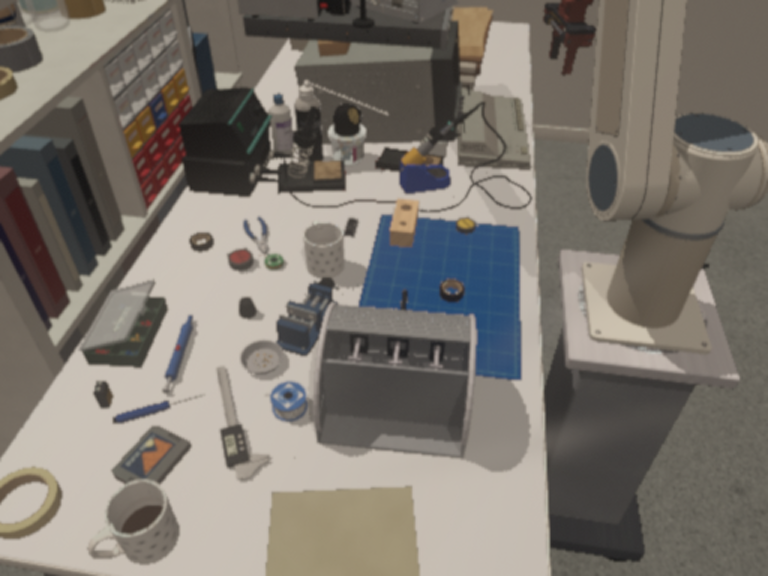

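The scene view shows the cabinet from behind, centred near (290,400), with its tab at (357,342). The block is at (500,277) with its holes on top, the mug at (385,255), the tape at (465,370), the tin at (567,317) and the chip at (451,254). The side view shows the three hooks at (357,347), (396,350) and (437,352).

```bash
python3 - <<'E'
from h import *
from scipy.optimize import least_squares
S=np.load('scene0.npy'); D=np.load('side0.npy')
def at(P,u,v,s=1.5): return np.nanmedian(P[int(v/s)-1:int(v/s)+2,int(u/s)-1:int(u/s)+2].reshape(-1,3),0).round(1)
for n,u,v in [('tab',357,342),('block',500,268),('mug',385,232),('tape',450,370),('tin',567,312),('chip',451,254),('cover',320,350)]: print(n,at(S,u,v))
for n,u,v in [('h',357,347),('h',396,350),('h',437,352),('spool',289,395),('tab',404,298)]: print('side',n,at(D,u,v))
# cabinet: cylinder shell fit
for nm,P in (('scene',S),('side',D)):
    c=at(S,320,350)
    Q=P.reshape(-1,3); Q=Q[np.isfinite(Q).all(1)]
    Q=Q[(np.hypot(*(Q[:,:2]-c[:2]).T)<170)&(Q[:,2]>110)&(Q[:,2]<185)]
    def f(p):
        n=np.array([np.cos(p[1]),np.sin(p[1])]) # cabinet x
        return np.hypot(Q[:,:2]@n-p[0],Q[:,2]-60)-107
    r=least_squares(f,[c[:2]@[0,1],np.pi/2],loss='soft_l1',f_scale=2,x_scale=[10,.1]); 
    a=r.x[1]; e=np.array([-np.sin(a),np.cos(a)]); g=np.abs(f(r.x))<7
    t=Q[g][:,:2]@e; lo,hi=np.percentile(t,[0.5,99.5]); n=np.array([np.cos(a),np.sin(a)])
    print(nm,g.sum(),len(Q),'yaw',a,'ext',lo,hi,hi-lo,'centre',r.x[0]*n+(lo+hi)/2*e)
    top=Q[Q[:,2]>166]; print('top z',np.percentile(Q[:,2],99.5))
# block
for nm,P in (('scene',S),('side',D)):
    b=at(S,500,268); Q=P.reshape(-1,3); Q=Q[np.isfinite(Q).all(1)]
    Q=Q[(np.hypot(*(Q[:,:2]-b[:2]).T)<100)&(abs(Q[:,2]-45)<4)]
    print(nm,'block',len(Q),np.median(Q[:,2]),cv2.minAreaRect(Q[:,:2].astype(np.float32)))
im=grab('scene')['color']
cv2.imwrite('pics/c1.png',cv2.resize(im[185:355,110:280],(680,680)[:2] and (600,600),interpolation=cv2.INTER_CUBIC))
im=grab('side')['color']
a=cv2.resize(im[190:310,200:330],(650,600),interpolation=cv2.INTER_CUBIC); cv2.imwrite('pics/c2.png',a)
E
```

```text
tab [449.6 177.8 108.1]
block [ 500.2 -164.2   42.7]
mug [674.2 -34.8  75.1]
tape [387.8  46.7  19.2]
tin [ 366.  -199.4   15.6]
chip [ 611.9 -147.3    8.6]
cover [433.1 246.7 154.6]
side h [510.3 321.7 144.6]
side h [448.8 318.4 144. ]
side h [386.7 311.3 143.9]
side spool [623.4 348.4  31.8]
side tab [454.8 177.9 120.9]
scene 4562 6928 yaw 1.5569135182374347 ext -561.6157893472864 -321.9794513212822 239.63633802600418 centre [445.86316748 289.76203906]
top z 169.53399650400473
side 2386 3819 yaw 1.5690025356534836 ext -565.4748698981643 -329.6442501538413 235.83061974432303 centre [448.06084641 279.05467112]
top z 170.06782411893505
scene block 499 43.39703178798525 ((494.9432067871094, -164.14324951171875), (52.452354431152344, 121.38692474365234), 0.6541239023208618)
side block 285 43.52265121638255 ((495.11346435546875, -160.88427734375), (125.43315887451172, 50.166107177734375), 89.93235778808594)
```

View pics/c2.png

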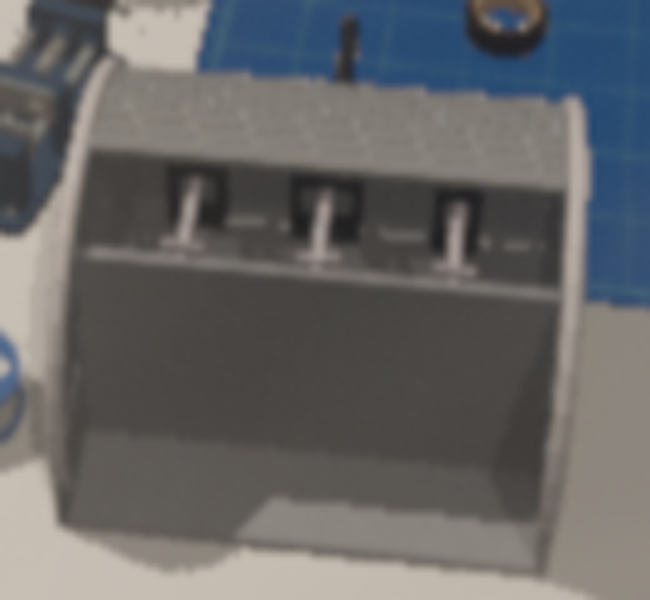

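The side crop shows the handles on their hooks with different widths: about 62 px on the left at (195,200), 72 px in the centre at (325,205) and 50 px on the right at (457,225). So the middle driver hangs on hook0, the large one on hook1 and the small one on hook2 (nearest the robot). I'll move above the cabinet front to look with the wrist camera.

Call:
servo_tool --steps '[[[0.028,0.02,0.016],[0,0,4.6],1],[[0.028,0.02,0.016],[0,0,4.6],1],[[0.028,0.02,0.016],[0,0,4.6],1],[[0.028,0.02,0.016],[0,0,4.6],1],[[0.028,0.02,0.016],[0,0,4.6],1],[[0.028,0.02,0.016],[0,0,4.6],1],[[0.028,0.02,0.016],[0,0,4.6],1],[[0.028,0.02,0.016],[0,0,4.6],1]]'

```text
t: 0.87
ee_pos: [398.9, -439.0, 351.4]
orientation: [-2.809, -1.406, 0.0]
ft_force: [1.0, -1.2, 0.0]
width: 88.2
grasp_force: 0.0
```

Call:
servo_tool --steps '[[[0.006,0.04,0],[0,0,4.6],1],[[0.006,0.04,0],[0,0,4.6],1],[[0.006,0.04,0],[0,0,4.6],1],[[0.006,0.04,0],[0,0,4.6],1],[[0.006,0.04,0],[0,0,4.6],1],[[0.006,0.04,0],[0,0,4.6],1],[[0.006,0.04,0],[0,0,4.6],1],[[0.006,0.04,0],[0,0,4.6],1]]'

```text
t: 1.53
ee_pos: [445.5, -118.4, 350.7]
orientation: [2.222, 2.22, 0.0]
ft_force: [0.1, 0.2, 0.4]
width: 88.1
grasp_force: 0.0
```

Call:
servo_tool --steps '[[[0,0.035,0],[0,0,0],0.3],[[0,0.035,0],[0,0,0],0.3],[[0,0.035,0],[0,0,0],0.3],[[0,0.035,0],[0,0,0],0.3],[[0,0.035,0],[0,0,0],0.3],[[0,0.035,0],[0,0,0],0.3],[[0,0.035,0],[0,0,0],0.3],[[0,0,0],[0,0,0],0.3]]'

```text
t: 2.2
ee_pos: [445.5, 129.3, 350.7]
orientation: [-2.221, -2.22, -0.002]
ft_force: [-1.1, -0.5, -0.4]
width: 57.0
grasp_force: 0.0
```

```bash
python3 - <<'E'
from h import *
print(sensors.get_obs()['qpos'].round(2))
im=grab('wrist'); P=cloud(im); np.save('w1.npy',P)
cv2.imwrite('pics/w1.png',cv2.resize(im['color'],(768,576),interpolation=cv2.INTER_CUBIC))
Q=P.reshape(-1,3); Q=Q[np.isfinite(Q).all(1)]
C=im['color'].reshape(-1,3)[np.isfinite(P.reshape(-1,3)).all(1)]
# tab candidates: dark pts in front of cabinet, z>70
m=(abs(Q[:,0]-450)<60)&(Q[:,1]>110)&(Q[:,1]<200)&(Q[:,2]>75)&(Q[:,2]<190)
T=Q[m]; print(len(T)); 
if len(T): print(T.min(0),T.max(0),cv2.minAreaRect(T[:,:2].astype(np.float32)))
print(np.nanmin(Q,0),np.nanmax(Q,0))
E
```

```text
[0.26 0.04 1.83 0.   1.28 0.26]
701
[390.20401347 154.02464028  85.59851115] [509.47445229 199.31475844 127.78694309] ((449.8428039550781, 176.6666259765625), (119.27137756347656, 45.28773498535156), 0.012665948830544949)
[-729.04756442 -405.67549333 -761.85726388] [957.27660394 670.87345071 472.72488255]
```

View pics/w1.png

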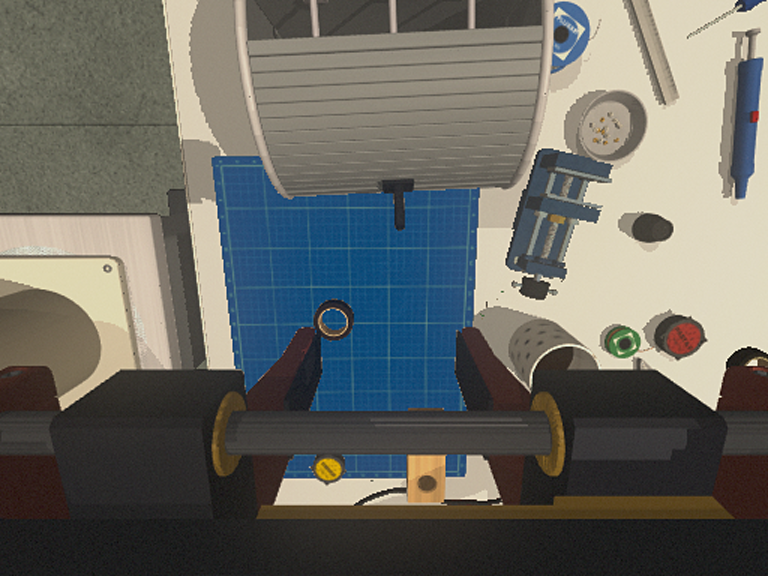

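The wrist view shows the tab at about (398,208) below the cover edge. The end plates run along the left (262,110) and right (540,110), and the wide hole is visible on the block at (427,484).

```bash
python3 - <<'E'
from h import *
from scipy.optimize import least_squares
P=np.load('w1.npy')
def at(u,v,s=1.5): return np.nanmedian(P[int(v/s)-1:int(v/s)+2,int(u/s)-1:int(u/s)+2].reshape(-1,3),0).round(1)
for n,u,v in [('tab tip',399,224),('tab mid',399,205),('tab base',398,193),('rodL',315,10),('rodM',393,10),('rodR',471,10),('PL',253,80),('PR',543,80),('PL2',275,170),('PR2',525,165)]: print(n,at(u,v))
Q=P.reshape(-1,3); Q=Q[np.isfinite(Q).all(1)]
Q=Q[(abs(Q[:,0]-448)<130)&(Q[:,1]>120)&(Q[:,1]<420)&(Q[:,2]>75)&(Q[:,2]<180)]
S=Q[(abs(Q[:,0]-448)<100)&(abs(Q[:,0]-450)>25)&(Q[:,1]<270)]
f=lambda p:np.hypot(S[:,:2]@[np.cos(p[1]),np.sin(p[1])]-p[0],S[:,2]-60)-p[2]
r=least_squares(f,[285,np.pi/2,107],loss='soft_l1',f_scale=1,x_scale=[10,.1,1]); print(r.x,np.median(abs(f(r.x))))
a=r.x[1]; n=np.array([np.cos(a),np.sin(a)]); e=np.array([-np.sin(a),np.cos(a)])
rad=np.hypot(Q[:,:2]@n-r.x[0],Q[:,2]-60); t=Q[:,:2]@e
for lo,hi in ((105,114),(107,114)):
    g=(rad>lo)&(rad<hi); tt=t[g]; l=tt[tt<-520 if False else abs(tt+448)>0]; print(np.percentile(tt,[1,99]))
    rim=g&(abs(t+448)>105); L=t[rim&(t<-448)];H=t[rim&(t>-448)]; print(L.mean(),H.mean(),L.std(),H.std(),(L.mean()+H.mean())/2*e+r.x[0]*n)
# tab: points outside r>115
g=(rad>118)&(rad<160)&(abs(t+448)<40); T=Q[g]; print(len(T),T.mean(0),T[:,0].min(),T[:,0].max(),rad[g].max()); x=T[:,:2]@n-r.x[0]; k=rad[g]>135; print('ang top edge',np.median(np.arctan2(T[k,2]-60,-x[k])), np.median(t[g]))
E
```

```text
tab tip [456.4 161.5 126.3]
tab mid [456.4 179.  120.2]
tab base [455.  189.8 116.1]
rodL [388.8 330.1 144.5]
rodM [449.9 330.1 144.3]
rodR [511.3 329.9 144.8]
PL [341.1 275.2 165.7]
PR [565.  275.5 165.9]
PL2 [344.2 209.7 128.3]
PR2 [570.  213.8 124.6]
[275.11264892   1.61616948 106.21052523] 0.46475031172627723
[-579.80273344 -347.29581965]
-568.3460583682293 nan 8.442233259442077 nan [nan nan]
[-581.14794005 -345.98593347]
-572.5829965288366 nan 8.01721858377791 nan [nan nan]
186 [456.11324478 173.96672227 120.25533467] 450.8330672900696 461.1665806221519 151.23793655154677
ang top edge 0.4607821614962815 -463.4482552026859<stdin>:15: RuntimeWarning: Mean of empty slice.
  ret = ret.dtype.type(ret / rcount)
  ret = _var(a, axis=axis, dtype=dtype, out=out, ddof=ddof,
  arrmean = um.true_divide(arrmean, div, out=arrmean,
  ret = ret.dtype.type(ret / rcount)
```

Call:
servo_tool --steps '[[[0.0015,0.0055,-0.0368],[0,0,0.37],0.3],[[0.0015,0.0055,-0.0368],[0,0,0.37],0.3],[[0.0015,0.0055,-0.0368],[0,0,0.37],0.3],[[0.0015,0.0055,-0.0368],[0,0,0.37],0.3],[[0.0015,0.0055,-0.0368],[0,0,0.37],0.3],[[0.0015,0.0055,-0.0368],[0,0,0.37],0.3],[[0.0015,0.0055,-0.0368],[0,0,0.37],0.3],[[0,0,0],[0,0,0],0.3]]'

```text
t: 2.92
ee_pos: [452.3, 161.3, 87.0]
orientation: [-2.172, -2.262, 0.016]
ft_force: [-0.4, -0.5, 0.2]
width: 57.1
grasp_force: 0.0
```

Call:
servo_tool --steps '[[[0,0,0],[0,0,0],-1],[[0,0,0],[0,0,0],-1],[[0,0,0],[0,0,0],-1],[[0,0,0],[0,0,0],-1],[[0,0,0],[0,0,0],-1],[[0,0,0],[0,0,0],-1],[[0,0,0],[0,0,0],-1],[[0,0,0],[0,0,0],-1]]'

```text
t: 3.58
ee_pos: [456.5, 163.2, 93.6]
orientation: [2.175, 2.266, 0.001]
ft_force: [0.4, -0.9, 2.9]
width: 9.6
grasp_force: 30.0
```

Call:
servo_tool --steps '[[[-0.0002,0.0044,0.01],[0,0,0],-1],[[-0.0002,0.0052,0.0096],[0,0,0],-1],[[-0.0003,0.0059,0.0092],[0,0,0],-1],[[-0.0003,0.0066,0.0087],[0,0,0],-1],[[-0.0003,0.0072,0.0082],[0,0,0],-1],[[-0.0004,0.0078,0.0076],[0,0,0],-1],[[-0.0004,0.0084,0.007],[0,0,0],-1],[[-0.0004,0.0089,0.0063],[0,0,0],-1]]'

```text
t: 4.25
ee_pos: [453.9, 218.3, 160.5]
orientation: [2.175, 2.266, 0.0]
ft_force: [5.6, -0.1, -8.1]
width: 10.0
grasp_force: 30.0
```

Forces stay low, so I'll continue along the arc.

Call:
servo_tool --steps '[[[-0.0004,0.0094,0.0056],[0,0,0],-1],[[-0.0004,0.0098,0.0049],[0,0,0],-1],[[-0.0005,0.0101,0.0042],[0,0,0],-1],[[-0.0005,0.0104,0.0034],[0,0,0],-1],[[-0.0005,0.0106,0.0026],[0,0,0],-1],[[-0.0005,0.0108,0.0017],[0,0,0],-1],[[-0.0005,0.0109,0.0009],[0,0,0],-1],[[-0.0005,0.0109,0.0001],[0,0,0],-1]]'

```text
t: 4.92
ee_pos: [450.2, 300.9, 184.1]
orientation: [2.174, 2.266, -0.0]
ft_force: [4.1, -4.9, -0.6]
width: 9.6
grasp_force: 30.0
```

Call:
servo_tool --steps '[[[-0.0005,0.0109,-0.0008],[0,0,0],-1],[[-0.0005,0.0108,-0.0016],[0,0,0],-1],[[-0.0005,0.0107,-0.0024],[0,0,0],-1],[[-0.0005,0.0104,-0.0032],[0,0,0],-1],[[-0.0005,0.0102,-0.004],[0,0,0],-1],[[-0.0004,0.0098,-0.0048],[0,0,0],-1],[[-0.0004,0.0094,-0.0055],[0,0,0],-1],[[-0.0004,0.009,-0.0062],[0,0,0],-1]]'

```text
t: 5.58
ee_pos: [446.6, 384.2, 156.4]
orientation: [-2.175, -2.265, -0.005]
ft_force: [0.5, 2.6, 7.8]
width: 9.5
grasp_force: 30.0
```

Call:
servo_tool --steps '[[[-0.0003,0.006,-0.005],[0,0,0],-1],[[0,0,0],[0,0,0],-1],[[0,0,0],[0,0,0],-1],[[0,0,0],[0,0,0],-1],[[0,0,0],[0,0,0],-1],[[0,0,0],[0,0,0],-1],[[0,0,0],[0,0,0],-1],[[0,0,0],[0,0,0],-1]]'

```text
t: 6.25
ee_pos: [446.3, 390.8, 151.3]
orientation: [-2.175, -2.264, -0.007]
ft_force: [0.3, 7.0, 4.6]
width: 9.7
grasp_force: 30.0
```

Call:
servo_tool --steps '[[[0,0,0],[0,0,0],0.1],[[0,0,0],[0,0,0],0.1],[[0,0,0],[0,0,0],0.1],[[0,0,0.02],[0,0,0],0.1],[[0,0,0.04],[0,0,0],0.1],[[0,0,0.04],[0,0,0],0.1],[[0,0,0.04],[0,0,0],0.1],[[0,-0.03,0.025],[0,0,0],0.1]]'

```text
t: 6.92
ee_pos: [446.9, 361.1, 318.7]
orientation: [-2.173, -2.268, -0.009]
ft_force: [0.4, 0.6, 0.1]
width: 48.4
grasp_force: 0.0
```

Call:
servo_tool --steps '[[[0,-0.03,0.005],[0,0,0],0.1],[[0,-0.03,0.005],[0,0,0],0.1],[[0,-0.03,0.005],[0,0,0],0.1],[[0,-0.03,0.005],[0,0,0],0.1],[[0,-0.03,0.005],[0,0,0],0.1],[[0,-0.01,0],[0,0,0],0.1],[[0,0,0],[0,0,0],0.1],[[0,0,0],[0,0,0],0.1]]'

```text
t: 7.58
ee_pos: [446.0, 197.8, 339.4]
orientation: [-2.177, -2.264, -0.0]
ft_force: [0.2, -0.6, 0.2]
width: 48.4
grasp_force: 0.0
```

```bash
python3 - <<'E'
from h import *
im=grab('wrist'); P=cloud(im); np.save('w2.npy',P); print(im['obs']['ee_pos'],im['obs']['width'])
cv2.imwrite('pics/w2.png',cv2.resize(im['color'],(768,576),interpolation=cv2.INTER_CUBIC))
E
```

```text
[445.95458542 197.82694229 339.44687882] 48.351041720937836
```

View pics/w2.png

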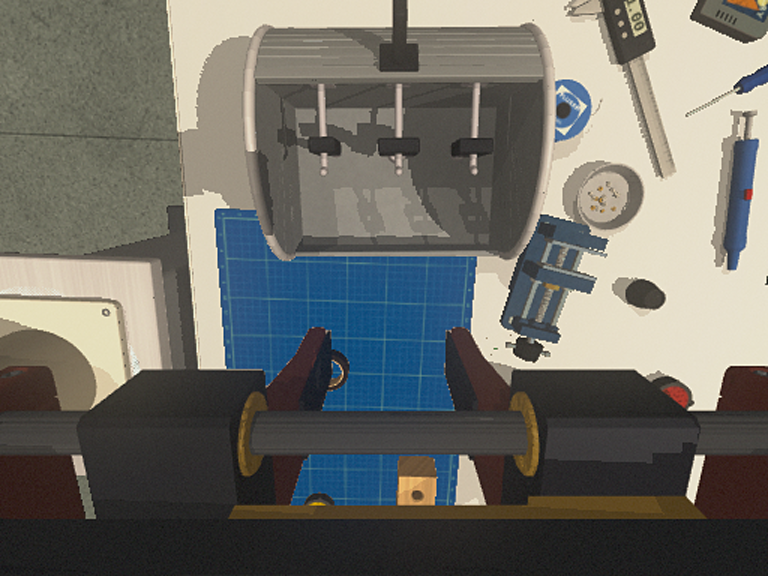

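The cover is now open, with its tab at the back at (400,25). The small driver's handle is at (323,146), the large one at (399,147) and the middle one at (472,147).

```bash
python3 - <<'E'
from h import *
P=np.load('w2.npy'); Q=P.reshape(-1,3); Q=Q[np.isfinite(Q).all(1)]
for nm,u0,u1 in (('small',300,345),('large',375,422),('mid',448,496)):
    q=P[int(130/1.5):int(162/1.5),int(u0/1.5):int(u1/1.5)].reshape(-1,3)
    h=q[q[:,2]>149]; print(nm,len(h),np.median(h[:,2]),cv2.minAreaRect(h[:,:2].astype(np.float32)))
S=Q[(abs(Q[:,0]-450)<90)&(Q[:,1]>330)&(Q[:,1]<420)&(Q[:,2]>110)&(Q[:,2]<165)&(abs(Q[:,0]-447)>25)]
print(len(S))
for f,t in (((323,100),'rodS'),((399,100),'rodL'),((323,172),'tipS'),((399,171),'tipL'),((474,171),'tipM'),((417,494),'hole')):
    u,v=f; print(t,P[int(v/1.5)-1:int(v/1.5)+2,int(u/1.5)].round(1).tolist())
q=Q[(Q[:,1]>-240)&(Q[:,1]<-80)&(abs(Q[:,0]-495)<45)&(abs(Q[:,2]-45)<5)]
print('block',len(q),cv2.minAreaRect(q[:,:2].astype(np.float32)))
E
```

```text
small 198 152.95154688221066 ((388.6416320800781, 294.5755615234375), (22.210845947265625, 11.610297203063965), 2.3698134422302246)
large 287 153.0456299709173 ((450.8841247558594, 295.9178161621094), (32.72732162475586, 11.35190200805664), 2.060991048812866)
mid 253 152.92336486923182 ((512.2925415039062, 298.2972412109375), (28.01151466369629, 11.494568824768066), 2.286349296569824)
4287
rodS [[389.0, 330.1, 145.5], [388.8, 329.3, 144.2], [388.9, 328.0, 145.1]]
rodL [[449.9, 332.7, 144.9], [449.9, 331.7, 144.3], [450.0, 330.5, 144.7]]
tipS [[389.8, 274.9, 151.5], [389.8, 273.8, 151.2], [389.8, 272.6, 151.7]]
tipL [[452.3, 277.4, 151.2], [452.3, 276.2, 152.5], [452.4, 275.0, 152.5]]
tipM [[513.6, 279.9, 151.0], [513.3, 278.6, 153.2], [513.7, 277.5, 151.9]]
hole [[499.7, -141.6, 30.3], [499.5, -141.5, 33.2], [499.4, -142.1, 35.3]]
block 490 ((497.2798156738281, -126.88956451416016), (50.052818298339844, 47.848941802978516), 0.7144616842269897)
```

Call:
servo_tool --steps '[[[0.001,0.02,-0.02],[0,0,0],0.1],[[0.001,0.02,-0.02],[0,0,0],0.1],[[0.001,0.02,-0.02],[0,0,0],0.1],[[0.001,0.02,-0.03],[0,0,0],0.1],[[0.001,0.018,-0.03],[0,0,0],0.1],[[0,0,-0.02],[0,0,0],0.1],[[0,0,0],[0,0,0],0.1],[[0,0,0],[0,0,0],0.1]]'

```text
t: 8.3
ee_pos: [449.9, 296.5, 198.3]
orientation: [-2.173, -2.268, 0.005]
ft_force: [-0.1, 0.5, 0.9]
width: 48.4
grasp_force: 0.0
```

Call:
servo_tool --steps '[[[0.001,0,-0.02],[0,0,0],0.1],[[0,0,-0.02],[0,0,0],0.1],[[0,0,-0.02],[0,0,0],0.1],[[0,0,-0.02],[0,0,0],0.1],[[0,0,-0.007],[0,0,0],0.1],[[0,0,0],[0,0,0],0.1],[[0,0,0],[0,0,0],0.1],[[0,0,0],[0,0,0],0.1]]'

```text
t: 8.97
ee_pos: [453.1, 296.3, 114.2]
orientation: [2.175, 2.266, 0.004]
ft_force: [-0.6, 0.9, -1.4]
width: 48.1
grasp_force: 0.0
```

Call:
servo_tool --steps '[[[0,0,0],[0,0,0],-1],[[0,0,0],[0,0,0],-1],[[0,0,0],[0,0,0],-1],[[0,0,0],[0,0,0],-1],[[0,0,0],[0,0,0],-1],[[0,0,0],[0,0,0],-1],[[0,0,0],[0,0,0],-1],[[0,0,0],[0,0,0],-1]]'

```text
t: 9.63
ee_pos: [452.4, 295.9, 113.3]
orientation: [2.176, 2.266, 0.002]
ft_force: [-0.8, -0.6, 6.4]
width: 33.8
grasp_force: 30.0
```

Call:
servo_tool --steps '[[[0,0,0.004],[0,0,0],-1],[[0,0,0.004],[0,0,0],-1],[[0,0,0.004],[0,0,0],-1],[[0,0,0.002],[0,0,0],-1],[[0,0,0],[0,0,0],-1],[[0,0,0],[0,0,0],-1],[[0,0,0],[0,0,0],-1],[[0,0,0],[0,0,0],-1]]'

```text
t: 10.3
ee_pos: [451.9, 295.6, 126.4]
orientation: [-2.176, -2.266, 0.001]
ft_force: [-0.2, -0.7, -1.4]
width: 33.9
grasp_force: 30.0
```

Call:
servo_tool --steps '[[[0.0004,-0.009,0],[0,0,0],-1],[[0.0004,-0.009,0],[0,0,0],-1],[[0.0004,-0.009,0],[0,0,0],-1],[[0.0004,-0.009,0],[0,0,0],-1],[[0.0004,-0.009,0.003],[0,0,0],-1],[[0,0,0.03],[0,0,0],-1],[[0,0,0.03],[0,0,0],-1],[[0,0,0.03],[0,0,0],-1]]'

```text
t: 10.97
ee_pos: [453.7, 249.4, 220.5]
orientation: [-2.176, -2.265, 0.002]
ft_force: [-0.4, 0.2, -0.5]
width: 33.8
grasp_force: 30.0
```

Call:
servo_tool --steps '[[[0.005,-0.035,0.008],[0,0,0],-1],[[0.005,-0.035,0.008],[0,0,0],-1],[[0.005,-0.035,0.008],[0,0,0],-1],[[0.005,-0.035,0.008],[0,0,0],-1],[[0.005,-0.035,0.008],[0,0,0],-1],[[0.005,-0.035,0.008],[0,0,0],-1],[[0.005,-0.035,0.008],[0,0,0],-1],[[0.005,-0.035,0.008],[0,0,0],-1]]'

```text
t: 11.63
ee_pos: [493.4, -31.8, 284.3]
orientation: [2.176, 2.265, 0.0]
ft_force: [0.3, 0.9, -1.4]
width: 33.6
grasp_force: 30.0
```

Call:
servo_tool --steps '[[[0,-0.035,0],[0,0,0],-1],[[0,-0.035,0],[0,0,0],-1],[[0,-0.035,0],[0,0,0],-1],[[0,-0.035,0],[0,0,0],-1],[[0,-0.035,0],[0,0,0],-1],[[0,-0.035,0],[0,0,0],-1],[[0,0,0],[0,0,0],-1],[[0,0,0],[0,0,0],-1]]'

```text
t: 12.3
ee_pos: [493.1, -241.2, 283.5]
orientation: [-2.18, -2.262, -0.0]
ft_force: [1.0, -0.2, -0.2]
width: 33.6
grasp_force: 30.0
```

```bash
python3 - <<'E'
from h import *
im=grab('wrist'); P=cloud(im); np.save('w3.npy',P); print(im['obs']['ee_pos'],im['obs']['orientation'],im['obs']['width'],im['obs']['qpos'].round(2))
np.save('w3c.npy',im['color'])
cv2.imwrite('pics/w3.png',cv2.resize(im['color'],(768,576),interpolation=cv2.INTER_CUBIC))
E
```

```text
[ 493.08990977 -241.16803938  283.48131713] [-2.17971106e+00 -2.26190185e+00 -4.55903593e-05] 33.58516987200444 [-0.48  0.24  1.74  0.    1.16 -0.51]
```

View pics/w3.png

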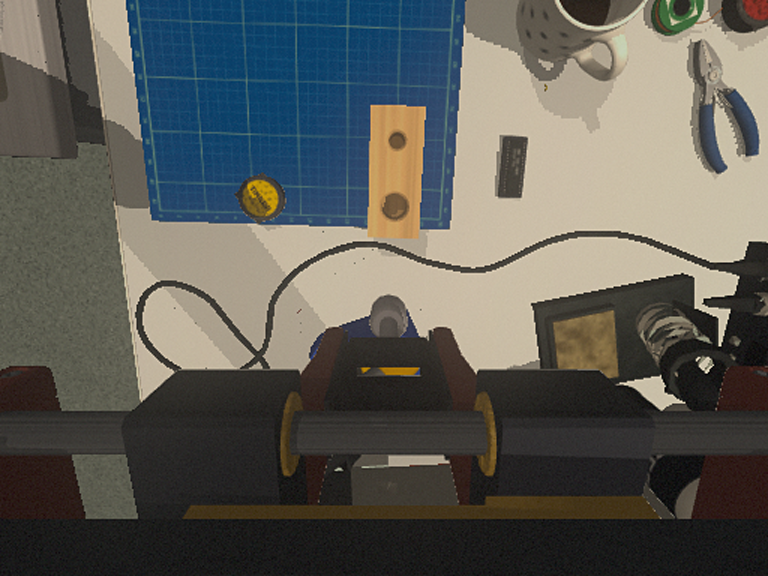

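The block is upright in the wrist view, with the wide hole at (395,206) and the narrow hole at (397,140). The held driver's socket is at (388,315).

```bash
python3 - <<'E'
from h import *
P=np.load('w3.npy'); c=np.load('w3c.npy')
q=P[65:165,235:295].reshape(-1,3); q=q[abs(q[:,2]-44)<3]; print(np.median(q[:,2]))
r=cv2.minAreaRect(q[:,:2].astype(np.float32)); print('rect',r)
# homography pixel->plane from block-top points
v,u=np.nonzero((abs(P[...,2]-44)<3)&(np.arange(384)[:,None]>65)&(np.arange(384)[:,None]<165)&(np.arange(512)[None]>235)&(np.arange(512)[None]<295))
H,_=cv2.findHomography(np.c_[u,v].astype(np.float32),P[v,u,:2].astype(np.float32),cv2.RANSAC,1.0)
g=cv2.cvtColor(c,cv2.COLOR_BGR2GRAY).astype(float)
big=cv2.resize(g,None,fx=4,fy=4,interpolation=cv2.INTER_CUBIC)
for n,(U,V) in (('wide',(395,206)),('narrow',(397,140))):
    x,y=int(U/1.5*4),int(V/1.5*4); s=64; w=big[y-s:y+s,x-s:x+s]
    k=(w<np.median(w)*0.75).astype(np.uint8); nl,lab,st,ce=cv2.connectedComponentsWithStats(k); i=lab[s,s] or 1+st[1:,4].argmax()
    cx,cy=(ce[i]+[x-s,y-s]+.5)/4-.5; p=cv2.perspectiveTransform(np.array([[[cx,cy]]]),H)[0,0]; print(n,cx,cy,p,'diam px',st[i,2]/4,st[i,3]/4)
    e=cv2.perspectiveTransform(np.array([[[cx-st[i,2]/8,cy]],[[cx+st[i,2]/8,cy]]]),H)[:,0]; print('d mm',np.hypot(*(e[1]-e[0])))
# driver
d=P[190:260,235:285].reshape(-1,3); d=d[(d[:,2]>180)&(d[:,2]<300)]
for z0,z1 in ((195,215),(215,235),(235,250)):
    m=d[(d[:,2]>z0)&(d[:,2]<z1)]; print(z0,len(m),m[:,0].mean() if len(m) else 0,(m[:,0].min(),m[:,0].max(),m[:,1].min(),m[:,1].max()) if len(m) else 0)
print('min z',d[:,2].min())
E
```

```text
44.2486025870374
rect ((497.2068786621094, -164.3011474609375), (49.99064254760742, 120.14851379394531), 0.11060728877782822)
wide 263.1762674271229 137.385773130545 [ 498.36240521 -194.11656949] diam px 18.25 18.25
d mm 26.233547749146535
narrow 264.4881502890173 93.25823699421966 [ 497.67191914 -134.29317317] diam px 11.75 12.0
d mm 16.226928644250613
195 0 0 0
215 57 492.7975289652023 (np.float64(483.9550511092711), np.float64(502.6257829961968), np.float64(-238.6610957712321), np.float64(-230.64745648421288))
235 393 493.3090194557816 (np.float64(483.67154480887297), np.float64(503.19496118248685), np.float64(-248.14558253730996), np.float64(-230.30659113471552))
min z 226.63959141102566
```

Call:
servo_tool --steps '[[[0.001,0.012,-0.02],[0,0,0],-1],[[0.001,0.012,-0.025],[0,0,0],-1],[[0.001,0.012,-0.025],[0,0,0],-1],[[0.0017,0.0102,-0.025],[0,0,0],-1],[[0,0,-0.025],[0,0,0],-1],[[0,0,-0.025],[0,0,0],-1],[[0,0,-0.02],[0,0,0],-1],[[0,0,0],[0,0,0],-1]]'

```text
t: 13.02
ee_pos: [496.0, -190.6, 115.3]
orientation: [-2.169, -2.264, 0.004]
ft_force: [-1.3, -0.1, -1.9]
width: 33.7
grasp_force: 30.0
```

Call:
servo_tool --steps '[[[0,0,0],[0,0,0],-1],[[0,0,0],[0,0,0],-1],[[0,0,0],[0,0,0],-1],[[0,0,0],[0,0,0],-1],[[0,0,0],[0,0,0],-1],[[0,0,0],[0,0,0],-1],[[0,0,0],[0,0,0],-1],[[0,0,0],[0,0,0],-1]]'

```text
t: 13.68
ee_pos: [498.8, -193.2, 118.8]
orientation: [2.176, 2.266, 0.0]
ft_force: [0.4, -0.1, -0.7]
width: 33.7
grasp_force: 30.0
```

```bash
python3 - <<'E'
from h import *
print(sensors.get_obs()['ee_pos'])
im=grab('wrist'); P=cloud(im); c=im['color']
a=c[150:330,170:350]; cv2.imwrite('pics/w4.png',cv2.resize(a,(600,600),interpolation=cv2.INTER_CUBIC)); 
q=P[:300].reshape(-1,3); b=q[(abs(q[:,2]-44)<3)&(abs(q[:,0]-497)<35)&(abs(q[:,1]+164)<70)]
r=cv2.minAreaRect(b[:,:2].astype(np.float32)); print(r, b[:,1].max())
d=q[(q[:,2]>54)&(q[:,2]<80)&(abs(q[:,0]-497)<18)&(abs(q[:,1]+194)<20)]; print(len(d),d.min(0),d.max(0))
E
```

```text
[ 498.75566106 -193.21418795  118.79185151]
((497.1109313964844, -161.3526611328125), (50.13126754760742, 114.56796264648438), 0.1721588522195816) -104.0368166384915
137 [ 489.13301966 -193.20174829   62.25460071] [ 509.01347719 -182.56839689   79.99636488]
```

View pics/w4.png

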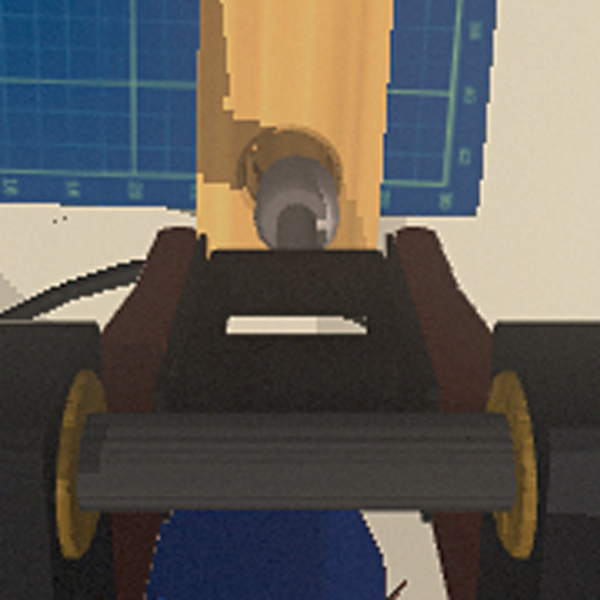

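The crop shows the socket at (297,200), just above and in front of the wide hole at (292,165). It is about 1.5 mm off in x and in y, so I'll correct that and lower it.

Call:
servo_tool --steps '[[[-0.0015,-0.0014,0],[0,0,0],-1],[[0,0,-0.004],[0,0,0],-1],[[0,0,-0.005],[0,0,0],-1],[[0,0,-0.005],[0,0,0],-1],[[0,0,-0.005],[0,0,0],-1],[[0,0,-0.005],[0,0,0],-1],[[0,0,0],[0,0,0],-1],[[0,0,0],[0,0,0],-1]]'

```text
t: 14.4
ee_pos: [496.9, -194.4, 94.0]
orientation: [-2.175, -2.266, 0.001]
ft_force: [0.1, -0.2, -1.1]
width: 33.5
grasp_force: 30.0
```

Call:
servo_tool --steps '[[[0,0,-0.005],[0,0,0],-1],[[0,0,-0.005],[0,0,0],-1],[[0,0,-0.005],[0,0,0],-1],[[0,0,-0.004],[0,0,0],-1],[[0,0,-0.003],[0,0,0],-1],[[0,0,-0.001],[0,0,0],-1],[[0,0,0],[0,0,0],-1],[[0,0,0],[0,0,0],-1]]'

```text
t: 15.07
ee_pos: [497.2, -194.5, 71.5]
orientation: [-2.176, -2.266, 0.0]
ft_force: [-0.3, -0.1, -1.0]
width: 34.2
grasp_force: 30.0
```

Call:
servo_tool --steps '[[[0,0,-0.001],[0,0,0],-1],[[0,0,0],[0,0,0],0.1],[[0,0,0],[0,0,0],0.1],[[0,0,0],[0,0,0],0.1],[[0,0,0],[0,0,0],0.1],[[0,0,0],[0,0,0],0.1],[[0,0,0.01],[0,0,0],0.1],[[0,0,0.02],[0,0,0],0.1]]'

```text
t: 15.73
ee_pos: [495.7, -193.9, 99.5]
orientation: [-2.173, -2.263, 0.002]
ft_force: [-0.0, -0.2, -0.2]
width: 48.6
grasp_force: 0.0
```

Call:
servo_tool --steps '[[[0,0,0.03],[0,0,0],0.1],[[0,0,0.04],[0,0,0],0.1],[[0,0,0.04],[0,0,0],0.1],[[0,0,0.04],[0,0,0],0.1],[[0,0,0.02],[0,0,0],0.1],[[0,-0.02,0],[0,0,0],0.1],[[0,0,0],[0,0,0],0.1],[[0,0,0],[0,0,0],0.1]]'

```text
t: 16.4
ee_pos: [497.0, -214.7, 271.2]
orientation: [2.177, 2.264, 0.001]
ft_force: [0.4, 0.5, -0.6]
width: 48.3
grasp_force: 0.0
```

```bash
python3 - <<'E'
from h import *
im=grab('wrist'); P=cloud(im); q=P[:240].reshape(-1,3)
print(im['obs']['ee_pos'])
d=q[(q[:,2]>95)&(q[:,2]<130)&(abs(q[:,0]-497)<30)&(abs(q[:,1]+194)<30)]; print(len(d),np.median(d[:,2]) if len(d) else 0, cv2.minAreaRect(d[:,:2].astype(np.float32)) if len(d) else 0)
E
```

```text
[ 496.95920404 -214.74181987  271.23927347]
281 110.24270767329713 ((497.78546142578125, -193.75491333007812), (32.34051513671875, 10.871223449707031), 2.6170361042022705)
```

Call:
servo_tool --steps '[[[-0.002,0.038,0],[0,0,0],-0.05],[[-0.002,0.038,0],[0,0,0],-0.05],[[-0.002,0.038,0],[0,0,0],-0.05],[[-0.002,0.038,0],[0,0,0],-0.05],[[-0.002,0.038,0],[0,0,0],-0.05],[[-0.002,0.038,0],[0,0,0],-0.05],[[-0.002,0.038,0],[0,0,0],-0.05],[[-0.002,0.038,0],[0,0,0],-0.05]]'

```text
t: 17.12
ee_pos: [479.7, 91.6, 269.7]
orientation: [-2.175, -2.265, 0.003]
ft_force: [1.2, -0.1, -0.7]
width: 42.0
grasp_force: 0.0
```

Call:
servo_tool --steps '[[[-0.0183,0.036,-0.01],[0,0,0],-0.05],[[-0.0183,0.036,-0.01],[0,0,0],-0.05],[[-0.0183,0.036,-0.01],[0,0,0],-0.05],[[-0.0183,0.036,-0.01],[0,0,0],-0.05],[[-0.0183,0.036,-0.01],[0,0,0],-0.05],[[0,0.026,-0.02],[0,0,0],-0.05],[[0,0,0],[0,0,0],-0.05],[[0,0,0],[0,0,0],-0.05]]'

```text
t: 17.78
ee_pos: [387.7, 296.0, 198.8]
orientation: [-2.171, -2.269, 0.007]
ft_force: [-1.2, -0.1, -0.4]
width: 41.8
grasp_force: 0.0
```

```bash
python3 - <<'E'
from h import *
o=sensors.get_obs(); print(o['ee_pos'],o['orientation'],o['qpos'].round(2),o['width'])
E
```

```text
[387.70728123 296.00226467 198.83590331] [-2.17142923 -2.2692338   0.00683264] [0.63 0.26 1.94 0.   0.94 0.58] 41.82232154232014
```

Call:
servo_tool --steps '[[[0,0,-0.02],[0,0,0],-0.05],[[0,0,-0.02],[0,0,0],-0.05],[[0,0,-0.02],[0,0,0],-0.05],[[0,0,-0.02],[0,0,0],-0.05],[[0,0,-0.008],[0,0,0],-0.05],[[0,0,0],[0,0,0],-0.05],[[0,0,0],[0,0,0],-0.05],[[0,0,0],[0,0,0],-0.05]]'

```text
t: 18.45
ee_pos: [390.4, 295.6, 113.6]
orientation: [2.176, 2.265, 0.002]
ft_force: [-0.5, -0.1, 1.0]
width: 41.7
grasp_force: 0.0
```

Call:
servo_tool --steps '[[[0,0,0],[0,0,0],-1],[[0,0,0],[0,0,0],-1],[[0,0,0],[0,0,0],-1],[[0,0,0],[0,0,0],-1],[[0,0,0],[0,0,0],-1],[[0,0,0],[0,0,0],-1],[[0,0,0],[0,0,0],-1],[[0,0,0],[0,0,0],-1]]'

```text
t: 19.12
ee_pos: [389.9, 295.7, 113.0]
orientation: [2.176, 2.266, 0.001]
ft_force: [-1.8, -0.1, 6.2]
width: 22.1
grasp_force: 30.0
```

Call:
servo_tool --steps '[[[0,0,0.004],[0,0,0],-1],[[0,0,0.004],[0,0,0],-1],[[0,0,0.004],[0,0,0],-1],[[0,0,0.002],[0,0,0],-1],[[0,0,0],[0,0,0],-1],[[0,0,0],[0,0,0],-1],[[0,0,0],[0,0,0],-1],[[0,0,0],[0,0,0],-1]]'

```text
t: 19.78
ee_pos: [389.6, 295.4, 126.4]
orientation: [-2.176, -2.266, 0.0]
ft_force: [-0.3, -0.0, -0.8]
width: 21.8
grasp_force: 30.0
```

Call:
servo_tool --steps '[[[0.0004,-0.009,0],[0,0,0],-1],[[0.0004,-0.009,0],[0,0,0],-1],[[0.0004,-0.009,0],[0,0,0],-1],[[0.0004,-0.009,0],[0,0,0],-1],[[0.0004,-0.009,0.003],[0,0,0],-1],[[0,0,0.03],[0,0,0],-1],[[0,0,0.03],[0,0,0],-1],[[0,0,0.03],[0,0,0],-1]]'

```text
t: 20.45
ee_pos: [391.3, 249.2, 220.5]
orientation: [-2.177, -2.265, 0.002]
ft_force: [0.8, 0.1, -1.0]
width: 21.6
grasp_force: 30.0
```

Call:
servo_tool --steps '[[[0.0105,-0.035,0.0075],[0,0,0],-1],[[0.0105,-0.035,0.0075],[0,0,0],-1],[[0.0105,-0.035,0.0075],[0,0,0],-1],[[0.0105,-0.035,0.0075],[0,0,0],-1],[[0.0105,-0.035,0.0075],[0,0,0],-1],[[0.0105,-0.035,0.0075],[0,0,0],-1],[[0.0105,-0.035,0.0075],[0,0,0],-1],[[0.0105,-0.035,0.0075],[0,0,0],-1]]'

```text
t: 21.12
ee_pos: [475.3, -32.1, 280.3]
orientation: [2.176, 2.265, 0.0]
ft_force: [0.2, -0.2, -0.8]
width: 22.0
grasp_force: 30.0
```

Call:
servo_tool --steps '[[[0.0054,-0.0262,-0.01],[0,0,0],-1],[[0.0054,-0.0262,-0.01],[0,0,0],-1],[[0.0054,-0.0262,-0.01],[0,0,0],-1],[[0.0054,-0.0262,-0.01],[0,0,0],-1],[[0,0,-0.02],[0,0,0],-1],[[0,0,-0.03],[0,0,0],-1],[[0,0,-0.02],[0,0,0],-1],[[0,0,0],[0,0,0],-1]]'

```text
t: 21.78
ee_pos: [494.0, -134.4, 166.1]
orientation: [-2.173, -2.26, 0.005]
ft_force: [-0.6, 0.6, -0.6]
width: 22.2
grasp_force: 30.0
```

Call:
servo_tool --steps '[[[0,0,-0.02],[0,0,0],-1],[[0,0,-0.02],[0,0,0],-1],[[0,0,-0.008],[0,0,0],-1],[[0,0,0],[0,0,0],-1],[[0,0,0],[0,0,0],-1],[[0,0,0],[0,0,0],-1],[[0,0,0],[0,0,0],-1],[[0,0,0],[0,0,0],-1]]'

```text
t: 22.45
ee_pos: [498.0, -134.5, 122.6]
orientation: [2.175, 2.265, 0.001]
ft_force: [0.4, -0.8, -0.0]
width: 21.8
grasp_force: 30.0
```

```bash
python3 - <<'E'
from h import *
print(sensors.get_obs()['ee_pos'])
im=grab('wrist'); P=cloud(im); c=im['color']
a=c[150:330,170:350]; cv2.imwrite('pics/w5.png',cv2.resize(a,(600,600),interpolation=cv2.INTER_CUBIC)); 
q=P[:300].reshape(-1,3); b=q[(abs(q[:,2]-44)<3)&(abs(q[:,0]-497)<35)&(abs(q[:,1]+164)<70)]
r=cv2.minAreaRect(b[:,:2].astype(np.float32)); print(r, b[:,1].max())
d=q[(q[:,2]>52)&(q[:,2]<78)&(abs(q[:,0]-497)<18)&(abs(q[:,1]+134)<20)]; print(len(d),d.min(0),d.max(0))
E
```

```text
[ 497.98696259 -134.51553347  122.64789307]
((497.25469970703125, -145.37823486328125), (50.0107536315918, 82.95764923095703), 0.3424152433872223) -103.91841778060225
49 [ 493.80428609 -134.34551629   66.62070279] [ 502.9362818  -130.63198321   77.97912303]
```

View pics/w5.png

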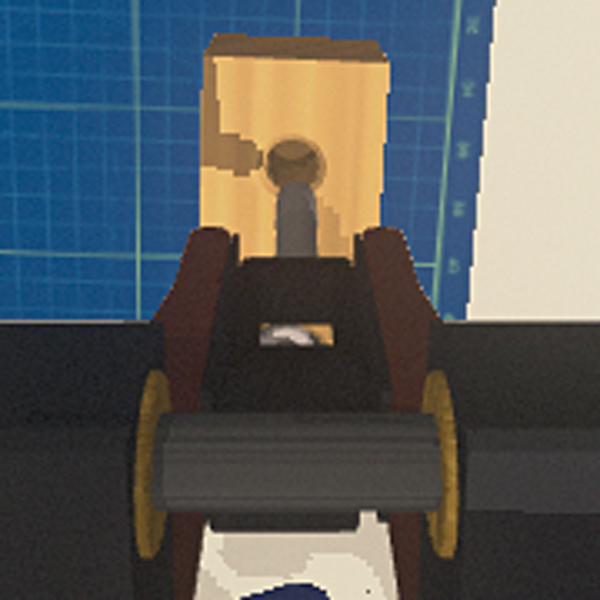

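The crop shows the small socket's shank at (296,215), just in front of the narrow hole at (294,163). It is about 1 mm off in x.

Call:
servo_tool --steps '[[[-0.001,0.0004,0],[0,0,0],-1],[[0,0,-0.005],[0,0,0],-1],[[0,0,-0.005],[0,0,0],-1],[[0,0,-0.005],[0,0,0],-1],[[0,0,-0.005],[0,0,0],-1],[[0,0,-0.005],[0,0,0],-1],[[0,0,-0.003],[0,0,0],-1],[[0,0,0],[0,0,0],-1]]'

```text
t: 23.17
ee_pos: [495.8, -133.8, 92.6]
orientation: [-2.175, -2.265, 0.001]
ft_force: [0.3, 0.1, -0.6]
width: 21.6
grasp_force: 30.0
```

Call:
servo_tool --steps '[[[0,0,0],[0,0,0],-1],[[0,0,-0.005],[0,0,0],-1],[[0,0,-0.005],[0,0,0],-1],[[0,0,-0.005],[0,0,0],-1],[[0,0,-0.004],[0,0,0],-1],[[0,0,-0.003],[0,0,0],-1],[[0,0,0],[0,0,0],-1],[[0,0,0],[0,0,0],-1]]'

```text
t: 23.83
ee_pos: [496.2, -133.9, 71.3]
orientation: [-2.175, -2.266, 0.0]
ft_force: [0.5, 0.8, 0.3]
width: 22.0
grasp_force: 30.0
```

Call:
servo_tool --steps '[[[0,0,-0.001],[0,0,0],-1],[[0,0,0],[0,0,0],0],[[0,0,0],[0,0,0],0],[[0,0,0],[0,0,0],0],[[0,0,0],[0,0,0],0],[[0,0,0],[0,0,0],0],[[0,0,0.01],[0,0,0],0],[[0,0,0.02],[0,0,0],0]]'

```text
t: 24.5
ee_pos: [494.8, -133.5, 99.6]
orientation: [-2.173, -2.264, 0.003]
ft_force: [-0.8, 1.0, 0.6]
width: 44.0
grasp_force: 0.0
```

Call:
servo_tool --steps '[[[0,0,0.03],[0,0,0],0],[[0,0,0.04],[0,0,0],0],[[0,0,0.04],[0,0,0],0],[[0,0,0.04],[0,0,0],0],[[0,-0.02,0.02],[0,0,0],0],[[0,-0.04,0],[0,0,0],0],[[0,-0.03,0],[0,0,0],0],[[0,0,0],[0,0,0],0]]'

```text
t: 25.17
ee_pos: [496.7, -228.1, 272.4]
orientation: [2.176, 2.261, -0.0]
ft_force: [0.7, 0.0, 0.4]
width: 44.0
grasp_force: 0.0
```

```bash
python3 - <<'E'
from h import *
im=grab('wrist'); P=cloud(im); q=P[:240].reshape(-1,3)
print(im['obs']['ee_pos'])
for y in (-194,-134):
    d=q[(q[:,2]>95)&(q[:,2]<130)&(abs(q[:,0]-497)<30)&(abs(q[:,1]-y)<25)]; print(len(d),np.median(d[:,2]), cv2.minAreaRect(d[:,:2].astype(np.float32)))
s=grab('scene'); P=cloud(s); q=P.reshape(-1,3)
cv2.imwrite('pics/s2.png',cv2.resize(s['color'],(768,576)))
E
```

```text
[ 496.71805223 -228.097853    272.43032408]
316 110.02349215072596 ((498.009765625, -194.20883178710938), (33.22550582885742, 11.844630241394043), 1.9231560230255127)
224 109.93289749926718 ((496.71234130859375, -135.30455017089844), (20.323339462280273, 11.888782501220703), 2.3737878799438477)
```

View pics/s2.png

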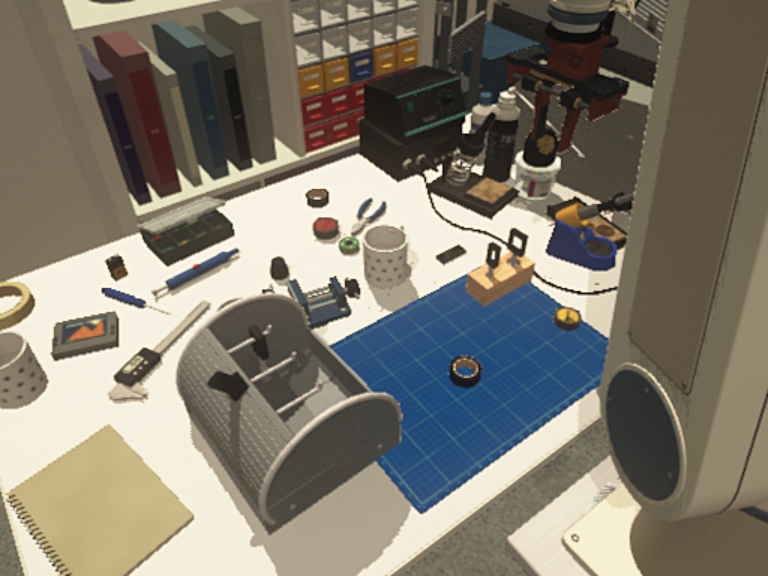

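The scene shows the cover open and the middle driver still hanging at (260,340). Both drivers stand home in the block at (517,243) and (493,257), with tops at 110 mm. The other things on the bench look untouched and the gripper is clear, so I'm handing in.

```bash
python3 -c "
from workcell import close_job
print(close_job())"
```

```text
the job is handed in; nothing more can be done
None
```

I rolled the cover fully back, stood the large driver in the wide hole and the small one in the narrow hole, and left the middle one hanging. I then handed the job in at about 25 s; `close_job()` returned no verdict, but the last images showed everything in place.

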